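# Hold a thermometer probe centred in the heater well

## Task

First slide the teal carriage of the dry-block heater all the way to its red stop, so that its guide hole stands over the well. Then take the orange-headed thermometer probe out of its white stand, lower it upright through the guide hole until its tip is about half-way down the well, never letting it touch the heater, the carriage or the walls of the hole, and finish there with the probe still in the gripper, held steady and centred in the hole. Leave the loose things on the bench where they are.

Things in the scene. Friction and masses are not known exactly. Their poses are not given: they have to be found in the camera images.
- heater: dry-block heater, fixed to the bench, 150 x 300 mm, its top face 80 mm above the bench; origin at the centre of its underside, z up, y along the slide towards the red stop. White housing with a small display on its front (-x) side; the part at the +y end is a bare aluminium block with the round well. Two steel rails on top carry the carriage; a red stop bar, 30 mm tall (its top 110 mm above the bench), stands across the +y end, a black one across the other end
- carriage (a joint): position of the teal carriage along the heater's y axis, m: 0 at the black end, 0.120 against the red stop, where the guide hole stands exactly over the well. It starts between 0 and 0.06, slides with about 2 N of friction and stays where it is left
- carriage_knob (a point): grip point on the black square post that stands on the carriage, 20 x 20 mm with its sides along the heater's x and y axes; the post reaches from 27 mm below this point (carriage top face) to 18 mm above it. It lies 75 mm from the guide hole, on the side away from the red stop, and moves with the carriage
- guide_hole (a point): centre of the guide hole at the top face of the teal carriage plate (120 x 130 mm, 14 mm thick, top 104 mm above the bench, underside 10 mm above the block); round hole straight through, 20 mm in diameter; moves with the carriage
- well_mouth (a point): centre of the mouth of the well in the aluminium block, 80 mm above the bench; round, 30 mm in diameter, 60 mm deep; fixed in the heater. With the carriage at the red stop the guide hole is straight above it
- probe_head (a point): centre of the probe's orange square head, 20 x 20 mm and 50 mm tall, where it is gripped; its x and y axes are square to the head's sides, z runs up along the probe. Straight steel stem, 7 mm in diameter and 113 mm long, below the head. The probe weighs about 60 g and hangs upright in its stand, the head's underside on the stand's top, the head standing free all round
- probe_tip (a point): lower end of the probe's stem, on its axis, 138 mm below the head's centre
- probe_stem (a point): point on the axis of the stem, 47 mm above the tip (91 mm below the head's centre): it is at the guide hole when the tip is half-way down the well
- stand: white probe stand, fixed to the bench, 90 x 90 mm foot, top 125 mm above the bench with a 10 mm hole, 15 mm deep, in which the stem hangs; origin at the centre of its underside, below the hole. It stands to the left or to the right of the heater
- reagent: amber reagent bottle, 56 mm across, 110 mm tall; loose, stays where it is; origin at the centre of its underside
- jar: clear sample jar with a red cap, 54 mm across, 65 mm tall; loose, stays where it is; origin at the centre of its underside
- cup: white plastic cup, 64 mm across, 85 mm tall; loose, stays where it is; origin at the centre of its underside
- timer: white bench timer, 60 x 60 x 21 mm; loose, stays where it is; origin at the centre of its underside
- calculator: grey pocket calculator, 60 x 105 x 13 mm; loose, stays where it is; origin at the centre of its underside
Mind the look-alikes: they are no part of the job. What is shaped like the part that bears probe_head but blue or green is not meant. What is shaped like the stand but black is not meant.

How it is judged:
By the outcome, as a careful person would: the job done as asked, in the order asked, and still so for the second after the job is handed in, while the arm keeps its last pose, push and grip.
It also fails if it takes over 61 s, if anything falls off the work surface, if the arm or the gripper's body presses on something with over 40 N, if the wrist force passes 120 N, or if a joint passes its speed limit or range.

## Robot

A 6-joint arm with a two-finger parallel gripper is mounted at the origin on the work surface. World frame = base frame: x ahead of the robot, y to its left, z up, the work surface at z = 0. Lengths are in m, angles in degrees, forces in N, time in s.
With the tool pointing down it reaches from about 0.325 to 0.9 m from the base axis. Payload 6.1 kg.
Tool frame: the origin (TCP) lies at the very end of the fingers, on their centre line; the grasp point (between the pads) lies 19 mm behind it; z points along the fingers, y is the line along which they close (so a half turn about z gives the same grasp; the last joint's range is limited). The gripper opens to 87 mm and grips with 3 to 60 N. Pads are 19 mm wide; open, the fingers measure 117 mm over their backs; the gripper's body (75 mm by 190 mm) begins 51 mm behind the grasp point.
Start: joints at [60.499, 12.628, 87.462, -0, 79.91, -7.225], TCP at [0.237, 0.578, 0.223] pointing down, gripper open.
Joint ranges: [-170.65, 170.65], [-52.31, 119.04], [5.05, 147.46], [-71.25, 251.25], [11.57, 151.72], [-153.62, 153.62]. Speed limits (degrees/s): [147.25, 147.25, 172.46, 180, 180, 180].

## Interface

Orientations are given as [roll, pitch, yaw] about the fixed x, y, z axes, in that order (R = Rz(yaw) Ry(pitch) Rx(roll)).
In Python, from workcell import sensors, optics, order gives the robot as it stands.
- The arm moves only by the tool drive_tool, never from a script. Its argument "series" is a list that holds one entry, the list of rows, each a list of 7 numbers: the closure, from 0 (fully open) to 1 (shut), then the shift along the tool's x, y, z in cm, then the turn, a rotation vector about the tool's x, y, z in degrees. A call has 1 to 12 rows; each row shifts and turns the commanded pose from where the row before left it, along the tool's axes as they then stand; what a row does not reach is not made up. A row lasts 1/12 s, in which the tool goes at most 41.7 mm and 7.16 degrees, less where a joint would pass 70% of its speed; a pose out of reach is approached as far as the arm can. A call with a gripper value outside its range is refused whole. The fingers move at their own pace and stop on an object; "newtons" is the grip in N (left out, the last holds). Time passes only in rows, so rows that do not move let the fingers close. It gives the time, the measured TCP pose, the force, the opening and the grip force at its end, in the units of the state.
- sensors.read_state(): the state, without advancing time (a new reading comes with each control period).
- optics.grab_frame(name): name is "scene" or "top" or "wrist"; returns (picture, depth): 384x512x3 uint8, blue, green, red; 384x512 float32, m along the optical axis (not along the pixel's ray), 0 where there is no reading.
- optics.camera_params(name): a dict with "fx", "fy", "cx", "cy" (pixels), "position" and "attitude" of the camera in the world; the wrist camera has in their place "hand_eye" (4x4, takes a point from camera to tool coordinates, whose origin is the TCP and whose axes are the flange's). Camera axes: x right, y down, z forward; pixel columns grow to the right and rows downward; lengths in m; the calibration is good to about 2 mm. The wrist camera is an equidistant fisheye: a pixel r from the principal point sees the ray r / f radians off the axis. A picture is of the moment at which its call begins: read the wrist's pose just before it. camera_params takes no time and is no camera call.
- order.finish_job(): hands the job in; it is judged then, once.
The state is a dict: "t": time; "joints": joint angles; "qd": joint speeds; "tau": joint torques, N m; "tool_pos": TCP position; "ee_rot": TCP orientation; "force": force on the tool from outside, world axes, zero at the start; "ft_torque": the same for the moment, N m; "opening": opening from 0.0 (shut) to 1.0 (fully open); "finger_force": force on a finger pad.
Only numpy, scipy, OpenCV 4.12 (cv2) and the standard library are available. Lean on these libraries where they do the work, as an engineer would, in place of code of your own. Each camera call takes 0.05 s, during which the arm holds its last target. There are 200 camera calls.

## Working session

There is one attempt and no reset: what is moved stays moved. The work goes in short steps, Python scripts to look and compute and a tool call to move; the robot and the scene stay as the last step left them, time stands still between calls to the robot, and variables do not carry over. Pictures are saved under pics/ and viewed, at most 10 in all, crops included, and the job is handed in when it is done.

Besides the shell and the picture viewer there is one more tool, called after "Emit:" as name([rows], argument=value, ...), one row to a line, values as JSON. drive_tool: Moves the arm, as the interface text tells. Its arguments: {"type":"object","properties":{"series":{"type":"array","items":{"type":"array","items":{"type":"array","items":{"type":"number"}}}},"newtons":{"type":"number"}},"required":["series"]}

```bash
mkdir -p pics; ls
cat > h.py <<'E'
import numpy as np, cv2
from workcell import sensors, optics, order
from scipy.spatial.transform import Rotation as R
def Rc(a):
    a=np.array(a,float)
    return a if a.shape==(3,3) else R.from_euler('xyz',a,degrees=True).as_matrix()
def ray(p,u,v):
    return Rc(p['attitude'])@np.array([(u-p['cx'])/p['fx'],(v-p['cy'])/p['fy'],1.])
def onplane(p,u,v,z):
    d=ray(p,u,v);o=np.array(p['position']);return o+d*(z-o[2])/d[2]
def cloud(p,D):
    v,u=np.mgrid[:D.shape[0],:D.shape[1]]
    c=np.stack([(u-p['cx'])/p['fx']*D,(v-p['cy'])/p['fy']*D,D],-1)
    return c@Rc(p['attitude']).T+np.array(p['position'])
E
python3 - <<'E'
from h import *
print(sensors.read_state())
for n in ['scene','top','wrist']:
    print(n,optics.camera_params(n))
ims=[]
for n in ['scene','top']:
    im,d=optics.grab_frame(n); np.savez(n+'.npz',im=im,d=d); cv2.imwrite(f'pics/{n}.png',im)
E
```

```text
pics
{'t': 0.0, 'joints': array([ 6.04988371e+01,  1.26737467e+01,  8.75250420e+01, -4.03140171e-04,
        7.99102946e+01, -7.22669309e+00]), 'qd': array([-0.02293129,  0.0640269 , -0.00260852,  0.03520057, -0.10755464,
       -0.0517782 ]), 'tau': array([ 1.26402254e-03, -4.94611394e+01, -3.87372279e+01,  7.00247241e-02,
        5.71162964e-02, -1.25779447e-04]), 'tool_pos': array([0.23662092, 0.57781438, 0.2214601 ]), 'ee_rot': array([-1.79891733e+02, -1.33285571e-02,  1.57725589e+02]), 'force': array([ 0.18310978,  1.56550972, -0.42882654]), 'ft_torque': array([-0.03110562,  0.05385435, -0.01371581]), 'finger_force': 0.0, 'opening': 1.0036477732166742}
scene {'fx': 355.96526909095206, 'fy': 355.96526909095206, 'cx': 256.99799377670536, 'cy': 193.55587647572057, 'position': array([1.18447189, 0.71601896, 0.78604149]), 'attitude': array([-125.2997699 ,    0.32268068,  137.64388088])}
top {'fx': 362.2965554078483, 'fy': 362.2965554078483, 'cx': 252.05455801326437, 'cy': 190.69755555738067, 'position': array([0.36324635, 0.01534103, 1.32699399]), 'attitude': array([-1.71599042e+02, -4.93117822e-02, -9.05733334e+01])}
wrist {'fx': 297.3186396354542, 'fy': 297.3186396354542, 'cx': 254.80001377194105, 'cy': 198.39885924340788, 'hand_eye': array([[-7.66944347e-05, -9.55487207e-01, -2.95032527e-01,
         8.19274543e-02],
       [ 9.99999972e-01, -7.61119218e-06, -2.35302990e-04,
         1.06668130e-04],
       [ 2.22583447e-04, -2.95032537e-01,  9.55487181e-01,
        -1.63032295e-01],
       [ 0.00000000e+00,  0.00000000e+00,  0.00000000e+00,
         1.00000000e+00]])}
```

View pics/top.png

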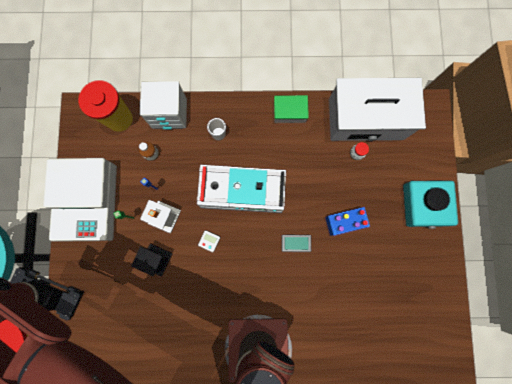

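View pics/scene.png

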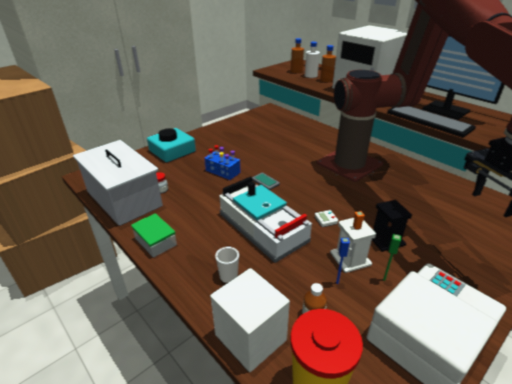

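Top view: the heater is at (242,188) with its red stop at (203,185). The teal carriage has its hole at (237,185) and its post at (259,186), and the well is at (214,185).
Probe candidates in the top view are orange in the white stand (152,213), blue (147,182) and green (118,214). The black stand is at (152,260). The orange head in the white stand is the one meant. I'll measure now and confirm it in a crop.

Run:
```python
from h import *
out=[]
for n in ['top','scene']:
    f=np.load(n+'.npz');im,d=f['im'],f['d'];p=optics.camera_params(n)
    P=cloud(p,d);hsv=cv2.cvtColor(im,cv2.COLOR_BGR2HSV);H,S,V=[hsv[...,i].astype(int) for i in range(3)]
    reg=(P[...,0]>.3)&(P[...,0]<.8)&(P[...,1]>-.25)&(P[...,1]<.5)&(d>0)
    ms={'teal':(H>80)&(H<97)&(S>120)&(abs(P[...,2]-.104)<.012),'red':((H<5)|(H>174))&(S>150)&(P[...,2]>.075)&(P[...,2]<.12),
     'orange':(H>6)&(H<20)&(S>170)&(P[...,2]>.12)&(P[...,2]<.2),'post':(V<60)&(P[...,2]>.12)&(P[...,2]<.16),
     'white stand top':(S<40)&(V>120)&(abs(P[...,2]-.125)<.01)}
    for k,m in ms.items():
        m=(m&reg).astype(np.uint8);c,l,st,ce=cv2.connectedComponentsWithStats(m)
        for i in range(1,c):
            if st[i,4]>12:
                q=P[l==i];
                print(n,k,st[i],'med',np.median(q,0).round(3),'z99',np.percentile(q[:,2],95).round(3))
                if k in('teal','red','orange'):
                    t=q[q[:,2]>np.percentile(q[:,2],50)-.01]
                    r=cv2.minAreaRect((t[:,:2]*1000).astype(np.float32)); print('   rect',np.round(r[0],1),np.round(r[1],1),round(r[2],1))
im=np.load('top.npz')['im'];im2=np.load('scene.npz')['im']
a=cv2.resize(im[160:250,105:295],None,fx=4,fy=4,interpolation=cv2.INTER_CUBIC)
b=cv2.resize(im2[190:280,300:420],None,fx=2.6,fy=2.6,interpolation=cv2.INTER_CUBIC)
o=np.zeros((600,760,3),np.uint8);o[:360]=a;o[362:362+b.shape[0],:b.shape[1]]=b[:238]
cv2.imwrite('pics/crop.png',o)
```

```text
top teal [ 228  169   39   36 1122] med [0.557 0.03  0.104] z99 0.108
   rect [559.8  30.1] [125.9 117.6] 85.7
top red [200 167   6  34 109] med [0.568 0.179 0.11 ] z99 0.114
   rect [570.4 179.7] [ 11.2 115.6] 84.9
top orange [153 211   5   6  17] med [0.465 0.325 0.169] z99 0.177
   rect [464.4 324.6] [ 5.2 13.4] 81.4
top post [257 183   5   6  27] med [ 0.555 -0.01   0.148] z99 0.153
top post [120 211   6   6  19] med [0.466 0.437 0.14 ] z99 0.157
top post [131 246  32  20 367] med [0.322 0.364 0.125] z99 0.128
top white stand top [141 200  31  29 449] med [0.465 0.329 0.125] z99 0.129
scene teal [233 185  53  35 959] med [0.568 0.042 0.105] z99 0.108
   rect [559.8  33.1] [131.7 123. ] 86.6
scene red [275 214  31  23 234] med [0.573 0.186 0.105] z99 0.113
   rect [571.3 184. ] [ 13.6 118.9] 86.4
scene orange [354 212  10  17 109] med [0.472 0.342 0.161] z99 0.176
   rect [467.2 337.8] [21.4 20.4] 60.3
scene post [247 181   8  12  71] med [ 0.562 -0.001  0.143] z99 0.152
scene post [375 202  35  19 323] med [0.325 0.367 0.126] z99 0.129
scene post [389 238   4  13  29] med [0.474 0.446 0.14 ] z99 0.153
scene white stand top [339 218  36  23 399] med [0.474 0.348 0.126] z99 0.128
```

View pics/crop.png

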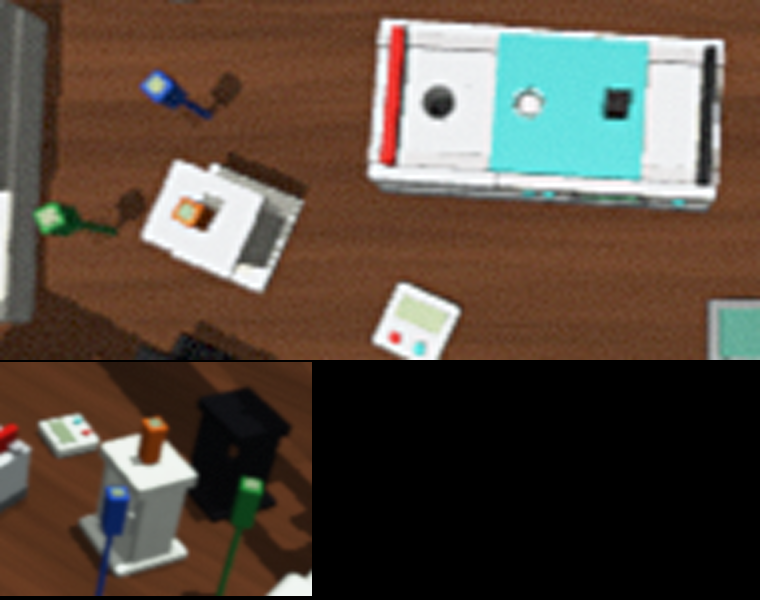

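The crop confirms it: orange head at crop (186,212) in the white stand. Blue and green are separate loose look-alikes.

Run:
```python
from h import *
p=optics.camera_params('top')
for k,x,y,z in [('post',617,103,.149),('hole',529,102,.104),('well',438,101,.08),('headtop',188,212,.175),('redA',397,27,.11),('redB',387,164,.11),('tealLT',497,34,.104),('tealLB',491,170,.104),('tealRT',648,41,.104),('tealRB',642,178,.104),('stA',178,162,.125),('stB',142,240,.125),('stC',267,198,.125),('stD',232,272,.125)]:
    print(k,onplane(p,x/4+105-.375,y/4+160-.375,z).round(4))
```

```text
post [ 0.5547 -0.0101  0.149 ]
hole [0.5636 0.0642 0.104 ]
well [0.5692 0.1445 0.08  ]
headtop [0.4659 0.3332 0.175 ]
redA [0.6289 0.1769 0.11  ]
redB [0.5107 0.1842 0.11  ]
tealLT [0.6232 0.0915 0.104 ]
tealLB [0.5054 0.0967 0.104 ]
tealRT [ 0.6158 -0.0384  0.104 ]
tealRB [ 0.4973 -0.0314  0.104 ]
stA [0.5123 0.3566 0.125 ]
stB [0.4475 0.3844 0.125 ]
stC [0.4814 0.2816 0.125 ]
stD [0.4204 0.3092 0.125 ]
```

Emit:
drive_tool([
  [[0,0,0,0,0,0,-6.3],[0,0,0,0,0,0,-6.3],[0,0,0,0,0,0,-6.3],[0,-1.7,-2.7,0,0,0,0],[0,-1.7,-2.7,0,0,0,0],[0,-1.7,-2.7,0,0,0,0],[0,-1.7,-2.7,0,0,0,0],[0,-1.7,-2.7,0,0,0,0],[0,-1.7,-2.7,0,0,0,0],[0,-1.7,-2.7,0,0,0,0],[0,-1.7,-2.7,0,0,0,0],[0,-1.7,-2.7,0,0,0,0]],
])

```text
t: 1.1
tool_pos: [0.3755, 0.3252, 0.2222]
ee_rot: [-180.0, -0.0, 176.6]
force: [0.4, -0.0, -0.4]
opening: 0.996
finger_force: 0.0
```

Emit:
drive_tool([
  [[0,-1.7,-2.7,0,0,0,0],[0,-1.7,-2.7,0,0,0,0],[0,-1.7,-2.7,0,0,0,0],[0,-1.7,-2.7,0,0,0,0],[0,-1.7,-2.7,0,0,0,0],[0,-1.7,-2.7,0,0,0,0],[0,-1.7,-2.7,0.3,0,0,0],[0,-1.7,-2.7,0.3,0,0,0],[0,-1.7,-2.7,0.3,0,0,0],[0,-1.7,-2.7,0.3,0,0,0],[0,-1.6,-2.7,0.3,0,0,0],[0,0,-0.4,0.3,0,0,0]],
])

```text
t: 2.1
tool_pos: [0.5449, 0.0111, 0.204]
ee_rot: [-179.9, 0.0, 176.4]
force: [-0.4, -0.6, 0.3]
opening: 1.0
finger_force: 0.0
```

```bash
cat >> h.py <<'E'
def wgrab(fn):
    s=sensors.read_state(); im,d=optics.grab_frame('wrist'); cv2.imwrite(fn,im)
    s2=sensors.read_state(); print('tool',s['tool_pos'].round(4),s2['tool_pos'].round(4),s2['ee_rot'].round(2),s2['t'])
    np.savez('w.npz',im=im,d=d,pos=s['tool_pos'],rot=s['ee_rot']); return im,d,s['tool_pos'],s['ee_rot']
def wpt(u,v,z,pos,rot):
    p=optics.camera_params('wrist');x,y=u-p['cx'],v-p['cy'];r=np.hypot(x,y)+1e-9;t=r/p['fx']
    d=np.array([x/r*np.sin(t),y/r*np.sin(t),np.cos(t)]);he=p['hand_eye'];Rt=Rc(rot)
    d=Rt@he[:3,:3]@d;o=Rt@he[:3,3]+pos;return o+d*(z-o[2])/d[2]
E
python3 - <<'E'
from h import *
sensors.read_state()
wgrab('pics/w0.png')
im,d,pos,rot=wgrab('pics/w1.png')
E
```

```text
tool [0.5449 0.0111 0.204 ] [0.5434 0.0124 0.2031] [-1.7996e+02 -1.1000e-01  1.7641e+02] 2.15
tool [0.5434 0.0124 0.2031] [0.5427 0.0141 0.2033] [ 1.7999e+02 -1.4000e-01  1.7647e+02] 2.2
```

View pics/w1.png

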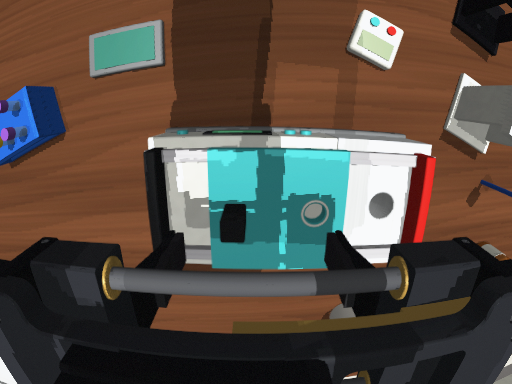

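Wrist view: post at (233,222), guide hole at (314,212), well at (382,206), red stop at (424,195), jaws on either side. I'll measure these with depth and rays.

```bash
cat >> h.py <<'E'
def wcloud(d,pos,rot):
    p=optics.camera_params('wrist');v,u=np.mgrid[:d.shape[0],:d.shape[1]];x,y=u-p['cx'],v-p['cy'];r=np.hypot(x,y)+1e-9;t=r/p['fx']
    k=np.tan(np.minimum(t,1.4));c=np.stack([x/r*k*d,y/r*k*d,d],-1);he=p['hand_eye'];Rt=Rc(rot)
    return c@(Rt@he[:3,:3]).T+Rt@he[:3,3]+pos
E
python3 - <<'E'
from h import *
f=np.load('w.npz');im,d,pos,rot=[f[k] for k in('im','d','pos','rot')]
P=wcloud(d,pos,rot);hsv=cv2.cvtColor(im,cv2.COLOR_BGR2HSV);H,S,V=[hsv[...,i].astype(int) for i in range(3)]
win=np.zeros(d.shape,bool);win[195:255,212:255]=1
m=win&(abs(P[...,2]-.149)<.006);q=P[m];v,u=np.where(m)
print('post top',q.mean(0),q.min(0),q.max(0),u.min(),u.max(),v.min(),v.max(),cv2.minAreaRect((q[:,:2]*1000).astype(np.float32)))
teal=(H>80)&(H<97)&(S>110)
for nm,(u0,u1,v0,v1),zr in [('hole',(298,332,196,230),.104),('well',(364,400,188,224),.08)]:
    w=np.zeros(d.shape,bool);w[v0:v1,u0:u1]=1
    m=(w&(~teal if nm=='hole' else (V<140))).astype(np.uint8)
    c,l,st,ce=cv2.connectedComponentsWithStats(m);i=1+st[1:,4].argmax()
    cs=cv2.findContours((l==i).astype(np.uint8),0,1)[0][0][:,0]
    g=np.array([wpt(a,b,zr,pos,rot)[:2] for a,b in cs])
    print(nm,st[i],cv2.minEnclosingCircle((g*1000).astype(np.float32)),cv2.fitEllipse((g*1000).astype(np.float32)))
m=teal&(abs(P[...,2]-.104)<.006);print('teal',cv2.minAreaRect((P[m][:,:2]*1000).astype(np.float32)),P[m][:,2].mean())
E
```

```text
post top [ 0.55336671 -0.00625634  0.14935031] [ 0.54420447 -0.01678662  0.14314133] [0.56531723 0.00339471 0.15152917] 220 244 217 243 ((554.669921875, -6.529567718505859), (19.38287925720215, 20.39083480834961), 85.26693725585938)
hole [301 200  28  28 479] ((560.6943359375, 68.48619079589844), 14.020866394042969) ((560.5982666015625, 68.43699645996094), (26.842866897583008, 27.176286697387695), 74.49500274658203)
well [369 193  24  25 472] ((565.739501953125, 147.64688110351562), 14.62007999420166) ((565.6494750976562, 147.72366333007812), (27.824878692626953, 27.906005859375), 71.6933364868164)
teal ((557.6084594726562, 33.08271789550781), (129.9080810546875, 120.70675659179688), 85.78397369384766) 0.10485668297213738
```

Emit:
drive_tool([
  [[0,-0.4,-0.7,0,0,0,0.3],[0,-0.4,-0.7,0,0,0,0.3],[0,-0.5,-0.6,0,0,0,0],[0,0,0,1,0,0,0],[0,0,0,1,0,0,0],[0,0,0,1,0,0,0],[0,0,0,1,0,0,0],[0,0,0,0,0,0,0],[0,0,0,0,0,0,0]],
])

```text
t: 2.95
tool_pos: [0.554, -0.0051, 0.1631]
ee_rot: [180.0, -0.2, 176.0]
force: [0.1, 1.1, -0.1]
opening: 1.004
finger_force: 0.0
```

Emit:
drive_tool([
  [[0,0,-0.15,1,0,0,0],[0,0,0,1,0,0,0],[0,0,0,1,0,0,0],[0,0,0,1,0,0,0],[0,0,0,1,0,0,0],[0,0,0,0,0,0,0],[1,0,0,0,0,0,0],[1,0,0,0,0,0,0],[1,0,0,0,0,0,0],[1,0,0,0,0,0,0],[1,0,0,0,0,0,0],[1,0,0,0,0,0,0]],
], newtons=12)

```text
t: 3.95
tool_pos: [0.5551, -0.007, 0.115]
ee_rot: [-180.0, 0.0, 176.0]
force: [0.6, -0.3, -0.4]
opening: 0.632
finger_force: 0.0
```

Emit:
drive_tool([
  [[1,0,0,0.2,0,0,0],[1,0,0,0,0,0,0],[1,0,0,0,0,0,0],[1,0,0,0,0,0,0],[1,0,0,0,0,0,0],[1,0,0,0,0,0,0],[1,0,0,0,0,0,0],[1,0,0,0,0,0,0],[1,0,0,0,0,0,0],[1,0,0,0,0,0,0]],
])

```text
t: 4.78
tool_pos: [0.5549, -0.0069, 0.1125]
ee_rot: [180.0, -0.0, 176.0]
force: [0.6, 0.3, -0.3]
opening: 0.225
finger_force: 12.0
```

Emit:
drive_tool([
  [[1,0,0.4,0,0,0,0],[1,0,0.8,0,0,0,0],[1,0,0.8,0,0,0,0],[1,0,0.8,0,0,0,0],[1,0,0.8,0,0,0,0],[1,0,0.8,0,0,0,0],[1,0,0.8,0,0,0,0],[1,0,0.8,0,0,0,0],[1,0,0.8,0,0,0,0],[1,0,0.4,0,0,0,0],[1,0,0.2,0,0,0,0],[1,0,0,0,0,0,0]],
])

```text
t: 5.78
tool_pos: [0.5602, 0.0679, 0.1125]
ee_rot: [179.9, 0.0, 176.1]
force: [2.8, 1.1, -1.4]
opening: 0.229
finger_force: 12.0
```

Emit:
drive_tool([
  [[1,0,0.1,0,0,0,0],[1,0,0.1,0,0,0,0],[1,0,0.1,0,0,0,0],[1,0,0.1,0,0,0,0]],
])

```text
t: 6.12
tool_pos: [0.5604, 0.0705, 0.1125]
ee_rot: [-180.0, 0.0, 176.0]
force: [2.1, -2.9, -1.6]
opening: 0.229
finger_force: 12.0
```

Emit:
drive_tool([
  [[1,0,0.15,0,0,0,0],[1,0,0.15,0,0,0,0],[1,0,0.1,0,0,0,0],[1,0,0,0,0,0,0]],
])

```text
t: 6.45
tool_pos: [0.5605, 0.0725, 0.1125]
ee_rot: [-179.8, -0.0, 176.0]
force: [2.5, -10.2, -2.1]
opening: 0.229
finger_force: 12.0
```

Emit:
drive_tool([
  [[1,0,0.1,0,0,0,0],[1,0,0.1,0,0,0,0],[1,0,0,0,0,0,0],[1,0,0,0,0,0,0]],
])

```text
t: 6.78
tool_pos: [0.5605, 0.0726, 0.1125]
ee_rot: [-179.6, -0.0, 176.0]
force: [-0.3, -16.6, -0.8]
opening: 0.231
finger_force: 12.0
```

Emit:
drive_tool([
  [[0,0,0,0,0,0,0],[0,0,0,0,0,0,0],[0,0,0,0,0,0,0],[0,0,0,0,0,0,0],[0,0,0,0,0,0,0],[0,0,0,-0.5,0,0,0],[0,0,0,-2,0,0,0],[0,0,0,-3,0,0,0],[0,0,0,-3,0,0,0],[0,0,0,-3,0,0,0],[0,0,0,-1,0,0,0],[0,0,0,0,0,0,0]],
])

```text
t: 7.78
tool_pos: [0.5628, 0.0772, 0.2418]
ee_rot: [180.0, 0.4, 176.1]
force: [-0.2, 1.0, 0.0]
opening: 0.974
finger_force: 0.0
```

Emit:
drive_tool([
  [[0,0,0,0,0,0,6.2],[0,0,0,0,0,0,6.2],[0,0,0,0,0,0,6.2],[0,2.3,2.5,0,0,0,0],[0,2.3,2.5,0,0,0,0],[0,2.3,2.5,0,0,0,0],[0,2.3,2.5,0,0,0,0],[0,2.3,2.5,0,0,0,0],[0,2.3,2.5,0,0,0,0],[0,2.3,2.5,0,0,0,0],[0,2.3,2.5,0,0,0,0],[0,0,0,0,0,0,0]],
])

```text
t: 8.78
tool_pos: [0.464, 0.3367, 0.2351]
ee_rot: [-180.0, -0.2, 157.7]
force: [-0.8, -0.6, -0.2]
opening: 1.003
finger_force: 0.0
```

Emit:
drive_tool([
  [[0,0,0,0,0,0,0],[0,0,0,0,0,0,0],[0,0,0,0,0,0,0]],
])

```text
t: 9.03
tool_pos: [0.4675, 0.3311, 0.2364]
ee_rot: [-179.9, -0.1, 157.4]
force: [0.0, 0.8, 0.5]
opening: 1.001
finger_force: 0.0
```

Run:
```python
from h import *
im,d,pos,rot=wgrab('pics/w2.png')
P=wcloud(d,pos,rot);hsv=cv2.cvtColor(im,cv2.COLOR_BGR2HSV);H,S,V=[hsv[...,i].astype(int) for i in range(3)]
near=np.hypot(P[...,0]-.466,P[...,1]-.335)<.08
m=near&(H>5)&(H<22)&(S>150)&(P[...,2]>.13)&(P[...,2]<.19);q=P[m];v,u=np.where(m);print('orange',u.min(),u.max(),v.min(),v.max(),q.min(0),q.max(0))
m=near&(P[...,2]>.168)&(P[...,2]<.182);q=P[m];print('top',m.sum(),q.mean(0),cv2.minAreaRect((q[:,:2]*1000).astype(np.float32)))
m=near&(abs(P[...,2]-.125)<.005)&(S<60);q=P[m];print('stand',m.sum(),cv2.minAreaRect((q[:,:2]*1000).astype(np.float32)))
```

```text
tool [0.4675 0.3311 0.2364] [0.4678 0.3309 0.2367] [-1.7993e+02 -3.0000e-02  1.5734e+02] 9.0833
orange 249 274 180 217 [0.45064892 0.32620888 0.13004581] [0.47532651 0.35025907 0.17776892]
top 634 [0.46229361 0.33830605 0.17559432] ((463.4928894042969, 337.84649658203125), (20.02342987060547, 20.587678909301758), 61.72129821777344)
stand 5015 ((463.57208251953125, 338.2431640625), (80.33431243896484, 71.12396240234375), 66.6625747680664)
```

View pics/w2.png

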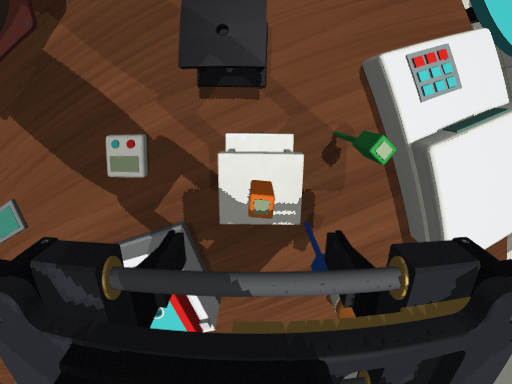

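The head's top face is at (261,206) in the white stand, and blue is at (318,250), partly hidden behind the right finger. I need to check the clearance to blue and green and refine the head's yaw.

Run:
```python
from h import *
f=np.load('w.npz');im,d,pos,rot=[f[k] for k in('im','d','pos','rot')]
P=wcloud(d,pos,rot);near=np.hypot(P[...,0]-.463,P[...,1]-.338)<.03
m=(near&(P[...,2]>.17)&(P[...,2]<.182)).astype(np.uint8);c=max(cv2.findContours(m,0,1)[0],key=len)[:,0]
for z in(.175,):
    g=np.array([wpt(a,b,z,pos,rot)[:2]*1000 for a,b in c]).astype(np.float32);print(cv2.minAreaRect(g))
for n in ['top','scene']:
    f=np.load(n+'.npz');im,d=f['im'],f['d'];p=optics.camera_params(n);P=cloud(p,d);hsv=cv2.cvtColor(im,cv2.COLOR_BGR2HSV)
    for k,a,b in [('blue',105,128),('green',50,78)]:
        m=(hsv[...,0]>a)&(hsv[...,0]<b)&(hsv[...,1]>110)&(P[...,0]>.4)&(P[...,0]<.65)&(P[...,1]>.25)&(P[...,1]<.5)&(P[...,2]>.03)
        q=P[m];print(n,k,len(q));
        for lo in(.03,.08,.11,.14):
            s=q[(q[:,2]>lo)&(q[:,2]<lo+.04)]
            if len(s):print(lo,s.min(0).round(3),s.max(0).round(3))
```

```text
((462.79791259765625, 338.1496887207031), (19.916873931884766, 21.00484275817871), 61.80731201171875)
top blue 45
0.03 [0.567 0.362 0.035] [0.57  0.363 0.065]
0.08 [0.564 0.357 0.087] [0.57  0.363 0.119]
0.11 [0.559 0.352 0.119] [0.57  0.363 0.148]
0.14 [0.559 0.352 0.14 ] [0.581 0.374 0.171]
top green 44
0.03 [0.462 0.444 0.038] [0.463 0.445 0.057]
0.08 [0.461 0.434 0.117] [0.461 0.434 0.117]
0.11 [0.452 0.434 0.117] [0.473 0.448 0.149]
0.14 [0.452 0.435 0.143] [0.474 0.45  0.166]
scene blue 183
0.03 [0.441 0.307 0.032] [0.575 0.371 0.067]
0.08 [0.505 0.34  0.08 ] [0.58  0.379 0.12 ]
0.11 [0.505 0.34  0.113] [0.584 0.38  0.15 ]
0.14 [0.557 0.356 0.141] [0.584 0.38  0.165]
scene green 167
0.03 [0.461 0.45  0.032] [0.466 0.452 0.067]
0.08 [0.462 0.447 0.082] [0.473 0.461 0.119]
0.11 [0.461 0.437 0.115] [0.476 0.462 0.15 ]
0.14 [0.459 0.438 0.14 ] [0.477 0.462 0.166]
```

Emit:
drive_tool([
  [[0,0,0,0,0,0,5.3],[0,0.4,0.2,0,0,0,0],[0,0.35,0.2,0,0,0,0],[0,0,0,1,0,0,0],[0,0,0,1,0,0,0],[0,0,0,1,0,0,0],[0,0,0,1,0,0,0],[0,0,0,0,0,0,0],[0,0,0,0,0,0,0],[0,0,0,0,0,0,0]],
])

```text
t: 9.92
tool_pos: [0.4629, 0.3392, 0.1975]
ee_rot: [-180.0, -0.0, 152.1]
force: [-0.5, 0.1, 0.2]
opening: 1.001
finger_force: 0.0
```

Run:
```python
from h import *
im,d,pos,rot=wgrab('pics/w3.png')
P=wcloud(d,pos,rot);near=np.hypot(P[...,0]-.463,P[...,1]-.338)<.03
m=near&(P[...,2]>.168)&(P[...,2]<.182);q=P[m];r=cv2.minAreaRect((q[:,:2]*1000).astype(np.float32));print(r,q[:,2].mean())
e=np.append(np.array(r[0])/1000,.131)-pos;print('tool delta cm',(Rc(rot).T@e*100).round(2))
```

```text
tool [0.4629 0.3392 0.1975] [0.4631 0.3393 0.198 ] [1.7997e+02 2.0000e-02 1.5213e+02] 9.9667
((462.966552734375, 338.0961608886719), (20.102657318115234, 19.66149139404297), 62.39052200317383) 0.1755063174470464
tool delta cm [-0.06 -0.09  6.65]
```

Emit:
drive_tool([
  [[0,-0.05,-0.1,1,0,0,0],[0,0,0,1,0,0,0],[0,0,0,1,0,0,0],[0,0,0,1,0,0,0],[0,0,0,1,0,0,0],[0,0,0,1,0,0,0],[0,0,0,0.6,0,0,0],[0,0,0,0,0,0,0],[0,0,0,0,0,0,0],[0,0,0,0,0,0,0]],
])

```text
t: 10.8
tool_pos: [0.4632, 0.3383, 0.132]
ee_rot: [180.0, 0.0, 152.1]
force: [-0.0, 0.3, 0.3]
opening: 1.003
finger_force: 0.0
```

Run:
```python
from h import *
s=sensors.read_state();e=np.array([.4629,.3381,.131])-s['tool_pos'];print((Rc(s['ee_rot']).T@e*100).round(2),s['tool_pos'],s['force'])
```

```text
[ 0.02 -0.03  0.1 ] [0.46317394 0.33829032 0.13201856] [-0.01551482  0.25092451  0.31132373]
```

Well aligned, so I'll close on the head.

Emit:
drive_tool([
  [[1,0,0,0.1,0,0,0],[1,0,0,0,0,0,0],[1,0,0,0,0,0,0],[1,0,0,0,0,0,0],[1,0,0,0,0,0,0],[1,0,0,0,0,0,0],[1,0,0,0,0,0,0],[1,0,0,0,0,0,0],[1,0,0,0,0,0,0],[1,0,0,0,0,0,0],[1,0,0,0,0,0,0],[1,0,0,0,0,0,0]],
], newtons=25)

```text
t: 11.8
tool_pos: [0.4628, 0.3381, 0.1305]
ee_rot: [180.0, -0.0, 152.1]
force: [0.7, 0.6, -0.8]
opening: 0.227
finger_force: 25.0
```

Emit:
drive_tool([
  [[1,0,0,0,0,0,0],[1,0,0,0,0,0,0],[1,0,0,0,0,0,0],[1,0,0,0,0,0,0],[1,0,0,0,0,0,0],[1,0,0,0,0,0,0]],
])

```text
t: 12.3
tool_pos: [0.4628, 0.3381, 0.1305]
ee_rot: [180.0, 0.0, 152.1]
force: [0.4, 0.2, -0.8]
opening: 0.23
finger_force: 25.0
```

Emit:
drive_tool([
  [[1,0,0,-0.3,0,0,0],[1,0,0,-0.7,0,0,0],[1,0,0,-1.2,0,0,0],[1,0,0,-1.6,0,0,0],[1,0,0,-1.8,0,0,0],[1,0,0,-1.8,0,0,0],[1,0,0,-1.8,0,0,0],[1,0,0,-1.8,0,0,0],[1,0,0,-1.8,0,0,0],[1,0,0,-1.8,0,0,0],[1,0,0,-1,0,0,0],[1,0,0,-0.4,0,0,0]],
])

```text
t: 13.3
tool_pos: [0.4637, 0.3386, 0.2939]
ee_rot: [179.8, 0.2, 152.1]
force: [0.3, 0.6, -0.7]
opening: 0.227
finger_force: 25.0
```

Emit:
drive_tool([
  [[1,-0.8,-0.5,0,0,0,0],[1,-1.7,-1.2,0,0,0,0],[1,-1.8,-1.2,0,0,0,0],[1,-1.8,-1.2,0,0,0,0],[1,-1.8,-1.2,0,0,0,0],[1,-1.8,-1.2,0,0,0,0],[1,-1.8,-1.2,0,0,0,0],[1,-1.8,-1.2,0,0,0,0],[1,-1.8,-1.2,0,0,0,0],[1,-1.7,-1.2,0,0,0,0],[1,-0.8,-0.6,0,0,0,0],[1,-0.3,-0.3,0,0,0,0]],
])

```text
t: 14.3
tool_pos: [0.5641, 0.1446, 0.2891]
ee_rot: [-179.9, -0.1, 152.0]
force: [0.0, -0.4, -0.5]
opening: 0.229
finger_force: 25.0
```

Emit:
drive_tool([
  [[1,0,0,0,0,0,0],[1,0,0,0,0,0,0],[1,0,0,0,0,0,0],[1,0,0,0,0,0,0],[1,0,0,0,0,0,0],[1,0,0,0,0,0,0]],
])

```text
t: 14.8
tool_pos: [0.5638, 0.1472, 0.2907]
ee_rot: [180.0, 0.0, 152.2]
force: [0.5, -0.8, -0.9]
opening: 0.23
finger_force: 25.0
```

Run:
```python
from h import *
im,d,pos,rot=wgrab('pics/w4.png')
for n in ['scene','top']:
    a,b=optics.grab_frame(n); np.savez(n+'2.npz',im=a,d=b)
a=np.load('scene2.npz')['im'];b=np.load('top2.npz')['im']
o=np.zeros((590,800,3),np.uint8)
w=cv2.resize(im[110:290,150:410],(520,360),interpolation=cv2.INTER_CUBIC);o[:360,:520]=w
o[362:590,:380]=cv2.resize(a[130:250,210:410],(380,228));o[362:590,400:780]=cv2.resize(b[130:250,130:330],(380,228))
cv2.imwrite('pics/m4.png',o)
```

```text
tool [0.5638 0.1472 0.2907] [0.5638 0.147  0.2906] [1.8000e+02 1.0000e-02 1.5217e+02] 14.85
```

View pics/m4.png

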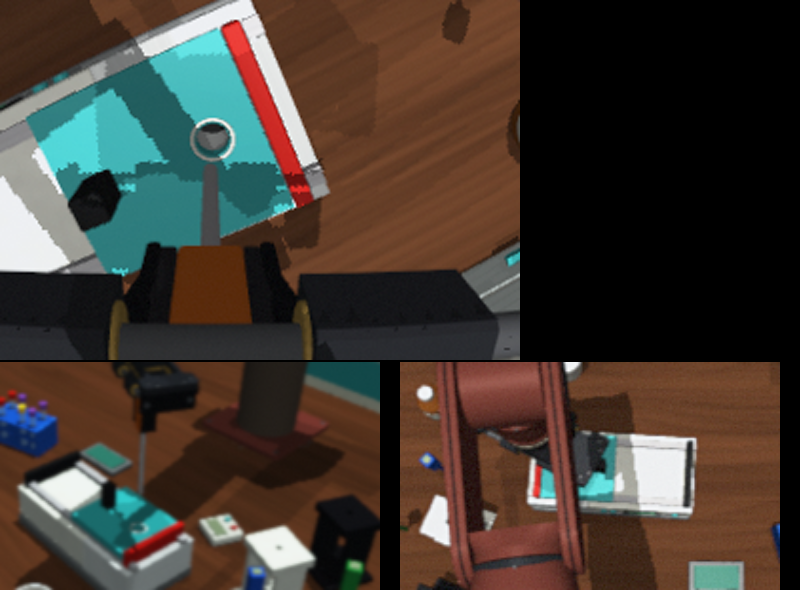

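Wrist: guide-hole ring at (256,179), stem lower end near (255,192), red stop closed against the carriage, nothing else disturbed. Next I'll measure the ring centre and tip in the tool frame.

```bash
cat >> h.py <<'E'
def proj(pt):  # tool coords -> wrist pixel
    p=optics.camera_params('wrist');he=p['hand_eye'];c=he[:3,:3].T@(np.array(pt)-he[:3,3]);r=np.hypot(c[0],c[1]);t=np.arctan2(r,c[2])
    return p['cx']+c[0]/r*t*p['fx'],p['cy']+c[1]/r*t*p['fx']
def ring(im,pos,rot,c,w=17,z=.104):
    hsv=cv2.cvtColor(im,cv2.COLOR_BGR2HSV).astype(int);te=(hsv[...,0]>78)&(hsv[...,0]<100)&(hsv[...,1]>80)
    W=np.zeros(te.shape,np.uint8);u,v=c;W[v-w:v+w,u-w:u+w]=1;m=((~te)&(W>0)).astype(np.uint8)
    n,l,st,ce=cv2.connectedComponentsWithStats(m);i=l[v,u];return m,l==i,st[i]
E
python3 - <<'E'
from h import *
f=np.load('w.npz');im,d,pos,rot=[f[k] for k in('im','d','pos','rot')]
print('pred tip',proj([0,0,.1185]),'stem mid',proj([0,0,.08]),'hole exp', proj(Rc(rot).T@(np.array([.5657,.1475,.104])-pos)))
g=cv2.cvtColor(im,cv2.COLOR_BGR2GRAY)
hsv=cv2.cvtColor(im,cv2.COLOR_BGR2HSV)
print(hsv[160:206:1,240:272:1,1])
E
```

```text
pred tip (np.float64(254.81730795095993), np.float64(193.55199473067162)) stem mid (np.float64(254.8127812407547), np.float64(206.0273255567072)) hole exp (np.float64(255.7619796011318), np.float64(178.9973045077498))
[[158 160 158 ... 159 157 157]
 [160 158 160 ... 159 157 157]
 [160 159 158 ... 159 159 159]
 ...
 [160 160 163 ... 167 162 165]
 [162 159 162 ... 169 167 172]
 [161 161 163 ... 169 167 166]]
```

Run:
```python
from h import *
f=np.load('w.npz');im,d,pos,rot=[f[k] for k in('im','d','pos','rot')]
hsv=cv2.cvtColor(im,cv2.COLOR_BGR2HSV)
m=(hsv[...,1]<100).astype(np.uint8)
for r in range(164,204): print(r,''.join('#' if x else '.' for x in m[r,238:274]),(np.where(m[r,238:274])[0].mean()+238).round(2) if m[r,238:274].any() else '')
w=m.copy();w[:164]=0;w[191:]=0;w[:,:240]=0;w[:,272:]=0
# ring outline rows<=189
c=max(cv2.findContours(w,0,1)[0],key=len)[:,0]
c=c[c[:,1]<189];g=np.array([wpt(a,b,.104,pos,rot)[:2]*1000 for a,b in c]).astype(np.float32)
print(cv2.fitEllipse(g),'tip depth',d[188:202,255].round(3))
```

```text
164 .................................... 
165 .................................... 
166 .................................... 
167 .................................... 
168 .................................... 
169 ..............########.............. 255.5
170 ............#############........... 256.0
171 ...........####.......####.......... 256.0
172 ..........###...#####...###......... 256.0
173 .........###..#########..###........ 256.0
174 ........###..###########.####....... 256.39
175 ........#################.###....... 255.65
176 .......###################.###...... 255.64
177 .......###################.###...... 255.64
178 .......#######################...... 256.0
179 .......###################.###...... 255.64
180 .......###################.###...... 255.64
181 .......###.##############..###...... 255.65
182 .......###..#############..###...... 256.0
183 .......###...##########....##....... 254.93
184 ........###....#######....###....... 256.0
185 ........###..............###........ 255.5
186 .........###............####........ 256.86
187 ..........####.........####....
[... 257 characters left out ...]
....######................ 254.5
194 ..............#######............... 255.0
195 ..............#######............... 255.0
196 .............########............... 254.5
197 .............########............... 254.5
198 .............########............... 254.5
199 .............########............... 254.5
200 .............########............... 254.5
201 ..............#######............... 255.0
202 ..............#######............... 255.0
203 .............########............... 254.5
((566.3169555664062, 147.4103240966797), (26.464584350585938, 27.18377113342285), 157.1588134765625) tip depth [0.361 0.362 0.36  0.363 0.289 0.285 0.282 0.279 0.276 0.274 0.    0.268
 0.265 0.262]
```

Emit:
drive_tool([
  [[1,-0.1,0.1,0,0,0,0],[1,-0.1,0.05,0.5,0,0,0],[1,0,0,1,0,0,0],[1,0,0,1,0,0,0],[1,0,0,1,0,0,0],[1,0,0,1,0,0,0],[1,0,0,0.7,0,0,0],[1,0,0,0.3,0,0,0],[1,0,0,0,0,0,0],[1,0,0,0,0,0,0],[1,0,0,0,0,0,0],[1,0,0,0,0,0,0]],
])

```text
t: 15.95
tool_pos: [0.5669, 0.147, 0.2364]
ee_rot: [180.0, 0.1, 152.1]
force: [0.7, -1.1, -0.8]
opening: 0.226
finger_force: 25.0
```

Run:
```python
from h import *
im,d,pos,rot=wgrab('pics/w5.png')
hsv=cv2.cvtColor(im,cv2.COLOR_BGR2HSV)
m=(hsv[...,1]<100).astype(np.uint8);z=.1185
print('pred tip',proj([0,0,z]),'far edge',proj([-.0035,0,z]),'hole',proj(Rc(rot).T@(np.array([.5663,.1474,.104])-pos)))
for r in range(168,214): print(r,''.join('#' if x else '.' for x in m[r,234:278]))
o=np.zeros((480,640,3),np.uint8);o[:]=cv2.resize(im[150:230,202:309-0][:, :107],(640,480),interpolation=cv2.INTER_CUBIC);cv2.imwrite('pics/c5.png',o)
a,b=optics.grab_frame('scene');cv2.imwrite('pics/s5.png',a);np.savez('scene3.npz',im=a,d=b)
```

```text
tool [0.5669 0.147  0.2364] [0.5669 0.1469 0.2363] [1.7996e+02 6.0000e-02 1.5212e+02] 16.0
pred tip (np.float64(254.81695443830992), np.float64(193.5509207642102)) far edge (np.float64(254.81716040875077), np.float64(196.9470778866619)) hole (np.float64(254.75728526626642), np.float64(188.92813834942416))
168 ............................................
169 ............................................
170 ............................................
171 ............................................
172 ............................................
173 ............................................
174 ............................................
175 ............................................
176 ............................................
177 ...............############.................
178 ..............###############...............
179 ............######.......#####..............
180 ...........#####...#####...####.............
181 ..........####..###########.####............
182 ..........###.##############..###...........
183 .........####################.###...........
184 .....
[... 760 characters left out ...]
..............
200 ..............##############................
201 .................#########..................
202 .................########...................
203 .................########...................
204 .................########...................
205 .................########...................
206 .................########...................
207 .................########...................
208 .................########...................
209 .................########...................
210 .................########...................
211 .................#########..................
212 .................#########..................
213 .................#########..................
```

View pics/c5.png

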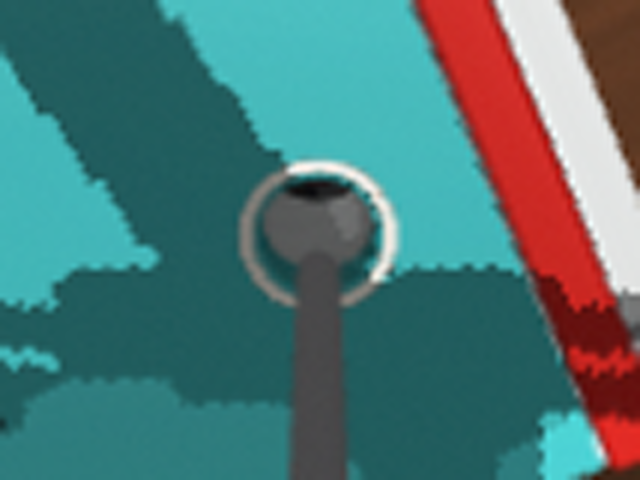

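Wrist crop: ring centre at about (255.1,188.8) and stem at u≈254.7, so the sideways fit is good. The tip edge at v≈191.7 suggests an offset of about 1.5 mm along tool x, which I'll check against the scene camera.

Run:
```python
from h import *
p=optics.camera_params('scene');im=np.load('scene3.npz')['im'];Rw=Rc(p['attitude'])
def pj(X):
    c=Rw.T@(np.array(X)-p['position']);return np.array([p['fx']*c[0]/c[2]+p['cx'],p['fy']*c[1]/c[2]+p['cy']])
x,y=.5669,.147
print('head',pj([x,y,.255]),'stem top',pj([x,y,.23]),'tip',pj([x,y,.118]),'hole',pj([.5663,.1474,.104]))
print('px per cm tool -x', pj([x+.00884,y-.00468,.118])-pj([x,y,.118]))
s=pj([x,y,.23]);t=pj([x,y,.118])
r0,r1=int(s[1])-4,int(t[1])+10;c0=int(min(s[0],t[0]))-12
g=cv2.cvtColor(im,cv2.COLOR_BGR2GRAY)
for r in range(r0,r1+1):
    print(r, 'vert u=%.1f'%(s[0]+(r-s[1])/(t[1]-s[1])*(t[0]-s[0])),c0,g[r,c0:c0+26].tolist())
```

```text
head [284.33767837 175.43933235] stem top [283.99415834 182.93518711] tip [282.56920556 214.02868452] hole [282.63676882 217.62875765]
px per cm tool -x [-3.18447712  0.53504446]
178 vert u=284.2 270 [108, 107, 98, 81, 69, 64, 62, 60, 54, 45, 40, 43, 33, 15, 7, 6, 7, 7, 7, 16, 35, 53, 61, 64, 63, 62]
179 vert u=284.2 270 [104, 108, 107, 99, 87, 75, 67, 62, 59, 52, 46, 46, 36, 18, 7, 8, 5, 8, 8, 16, 37, 55, 62, 64, 64, 64]
180 vert u=284.1 270 [103, 103, 104, 101, 100, 94, 86, 75, 65, 56, 48, 46, 35, 17, 8, 7, 7, 8, 9, 18, 40, 57, 63, 63, 63, 63]
181 vert u=284.1 270 [103, 103, 102, 101, 101, 100, 102, 98, 83, 65, 51, 44, 32, 15, 7, 7, 8, 8, 9, 18, 42, 59, 63, 64, 64, 64]
182 vert u=284.0 270 [103, 102, 102, 99, 97, 99, 106, 111, 100, 79, 58, 44, 31, 15, 8, 7, 7, 8, 9, 20, 43, 58, 61, 63, 63, 63]
183 vert u=284.0 270 [103, 100, 98, 96, 96, 103, 108, 105, 91, 70, 58, 49, 35, 20, 14, 14, 17, 22, 25, 33, 47, 58, 61, 61, 62, 63]
184 vert u=283.9 270 [98, 96, 96, 101, 104, 102, 91, 76, 62, 58, 59, 58, 50, 41, 38, 37, 39, 46, 50, 54, 56, 60, 61, 62, 62, 61]
185 vert u=283.9 270 [97, 101, 10
[... 4543 characters left out ...]
1, 138, 133, 130, 127, 120, 109, 98, 85]
220 vert u=282.3 270 [71, 63, 58, 57, 58, 57, 57, 57, 58, 62, 71, 88, 113, 131, 138, 144, 143, 137, 134, 131, 121, 110, 101, 86, 76, 70]
221 vert u=282.2 270 [63, 57, 57, 57, 56, 57, 57, 57, 57, 57, 59, 71, 101, 125, 133, 135, 135, 134, 133, 124, 106, 90, 80, 72, 67, 60]
222 vert u=282.2 270 [58, 57, 57, 57, 56, 57, 56, 57, 57, 56, 58, 62, 79, 110, 128, 133, 135, 128, 114, 99, 84, 72, 68, 62, 54, 47]
223 vert u=282.2 270 [57, 57, 57, 57, 56, 57, 58, 57, 57, 57, 57, 58, 68, 97, 119, 123, 117, 102, 86, 75, 67, 61, 55, 47, 40, 37]
224 vert u=282.1 270 [58, 57, 58, 57, 57, 57, 56, 56, 57, 57, 57, 56, 58, 70, 84, 89, 84, 76, 68, 64, 57, 48, 40, 37, 36, 34]
```

Both views agree: the tip is about 2 mm off towards tool −x, with no noticeable tilt. I'll correct +0.22 cm in x and recheck closer.

Emit:
drive_tool([
  [[1,0.1,0.03,0,0,0,0],[1,0.12,0,0,0,0,0],[1,0,0,0.4,0,0,0],[1,0,0,0.4,0,0,0],[1,0,0,0,0,0,0],[1,0,0,0,0,0,0],[1,0,0,0,0,0,0],[1,0,0,0,0,0,0],[1,0,0,0,0,0,0]],
])

```text
t: 16.8
tool_pos: [0.5648, 0.1482, 0.2277]
ee_rot: [180.0, 0.0, 152.1]
force: [-0.3, 0.0, -0.9]
opening: 0.226
finger_force: 25.0
```

Run:
```python
from h import *
im,d,pos,rot=wgrab('pics/w6.png')
hsv=cv2.cvtColor(im,cv2.COLOR_BGR2HSV);m=(hsv[...,1]<100)
print('pred tip',proj([0,0,.1185]),proj([.0035,0,.1185]))
for r in range(176,208): print(r,''.join('#' if x else '.' for x in m[r,234:278]))
print(cv2.cvtColor(im,cv2.COLOR_BGR2GRAY)[180:206,254])
a,b=optics.grab_frame('scene');g=cv2.cvtColor(a,cv2.COLOR_BGR2GRAY)
for r in range(209,222): print(r,g[r,274:292].tolist())
```

```text
tool [0.5648 0.1482 0.2277] [0.5648 0.1482 0.2277] [1.7999e+02 1.0000e-02 1.5212e+02] 16.85
pred tip (np.float64(254.81752306181107), np.float64(193.5518340594863)) (np.float64(254.81731420216997), np.float64(190.13294548645652))
176 ............................................
177 ............................................
178 ............................................
179 ............................................
180 ............................................
181 .................#########..................
182 ..............##############................
183 .............#################..............
184 ............####..........#####.............
185 ...........####..########...####............
186 ..........##################.####...........
187 .........####################.###...........
188 .........###.################.####..........
189 ........######################.###..........
190 ........###.##################..###.........
191 ........#######################.###.........
192 .......####.###################.###.........
193 .......####.###################.#
[... 1172 characters left out ...]
62, 58, 61, 76, 102, 123, 131]
214 [57, 57, 57, 57, 60, 67, 68, 68, 76, 83, 80, 70, 66, 76, 102, 123, 132, 134]
215 [58, 56, 57, 58, 64, 81, 88, 77, 76, 82, 88, 89, 95, 112, 126, 132, 134, 133]
216 [58, 57, 57, 60, 69, 75, 75, 71, 71, 74, 76, 95, 139, 156, 142, 135, 134, 134]
217 [59, 57, 57, 61, 71, 71, 65, 63, 66, 66, 67, 103, 166, 180, 152, 135, 134, 134]
218 [57, 58, 58, 61, 68, 70, 69, 72, 76, 79, 88, 120, 164, 172, 148, 135, 133, 133]
219 [58, 57, 57, 57, 63, 72, 80, 87, 96, 109, 130, 151, 159, 151, 139, 133, 131, 126]
220 [57, 57, 56, 57, 58, 63, 68, 76, 87, 108, 130, 143, 143, 138, 134, 130, 120, 110]
221 [56, 57, 57, 57, 59, 57, 59, 61, 65, 80, 106, 126, 132, 134, 133, 125, 106, 89]
```

Lateral fit is good, with about 0.9 mm of overshoot in +x. I'll trim that and lower slowly.

Emit:
drive_tool([
  [[1,-0.08,0.02,0,0,0,0],[1,0,0,0,0,0,0],[1,0,0,0,0,0,0],[1,0,0,0.2,0,0,0],[1,0,0,0.4,0,0,0],[1,0,0,0.4,0,0,0],[1,0,0,0.4,0,0,0],[1,0,0,0.4,0,0,0],[1,0,0,0.2,0,0,0],[1,0,0,0,0,0,0],[1,0,0,0,0,0,0],[1,0,0,0,0,0,0]],
])

```text
t: 17.9
tool_pos: [0.5656, 0.148, 0.2077]
ee_rot: [180.0, 0.0, 152.1]
force: [0.6, 0.4, -0.6]
opening: 0.231
finger_force: 25.0
```

Run:
```python
from h import *
im,d,pos,rot=wgrab('pics/w7.png')
g=cv2.cvtColor(im,cv2.COLOR_BGR2GRAY);hsv=cv2.cvtColor(im,cv2.COLOR_BGR2HSV);m=(hsv[...,1]<100)
for r in range(184,224): print(r,''.join('#' if x else '.' for x in m[r,234:278]))
o=cv2.resize(im[170:235,202:309],(640,390),interpolation=cv2.INTER_CUBIC)
a,b=optics.grab_frame('scene');o2=cv2.resize(a[170:240,230:330],(280,196),interpolation=cv2.INTER_CUBIC)
q=np.zeros((590,640,3),np.uint8);q[:390]=o;q[392:588,:280]=o2;cv2.imwrite('pics/c7.png',q)
G=cv2.cvtColor(a,cv2.COLOR_BGR2GRAY)
for r in range(208,222): print(r,G[r,274:292].tolist())
```

```text
tool [0.5656 0.148  0.2077] [0.5657 0.148  0.2078] [1.7998e+02 2.0000e-02 1.5212e+02] 17.95
184 ............................................
185 .................#######....................
186 ..............#############.................
187 .............################...............
188 ...........######........######.............
189 ..........#####...######...#####............
190 .........##################.####............
191 .........###################..###...........
192 ........#####################..###..........
193 .......####.##################.####.........
194 .......#######################..###.........
195 .......###.####################.###.........
196 ......####.####################.####........
197 ......####.####################..###........
198 ......###..####################..###........
199 ......###..###################...###........
200 ......####..##################...###........
201 ......####...################...####........
202 .......###....##############....###.........
203 .......###.....###########......###.........
204 .......####......#######
[... 1392 characters left out ...]
5, 67, 60, 58, 57, 60, 75, 102, 123]
214 [57, 57, 57, 57, 59, 66, 69, 68, 76, 77, 74, 68, 63, 63, 76, 102, 123, 132]
215 [57, 58, 56, 57, 64, 82, 88, 79, 79, 81, 84, 87, 90, 95, 106, 123, 133, 133]
216 [57, 57, 58, 60, 70, 75, 75, 73, 78, 77, 76, 96, 139, 152, 138, 133, 134, 134]
217 [57, 57, 57, 60, 70, 71, 65, 69, 76, 74, 69, 104, 166, 180, 151, 135, 134, 134]
218 [57, 58, 57, 62, 68, 70, 69, 74, 79, 82, 87, 119, 163, 172, 147, 135, 133, 133]
219 [57, 56, 57, 58, 64, 72, 80, 83, 84, 93, 117, 145, 159, 151, 138, 133, 130, 127]
220 [57, 57, 57, 57, 59, 62, 68, 74, 76, 82, 97, 124, 140, 137, 134, 131, 120, 111]
221 [56, 57, 57, 57, 57, 57, 59, 60, 63, 64, 74, 105, 128, 133, 133, 124, 106, 89]
```

View pics/c7.png

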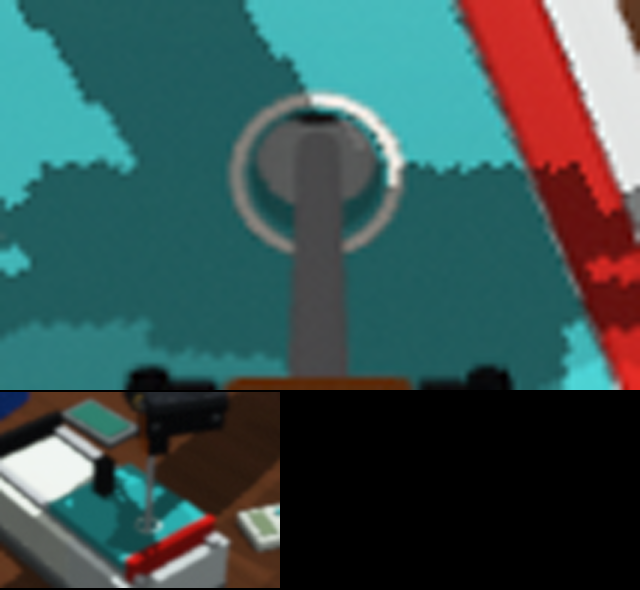

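Tip is inside the hole and centred in both views (ring u≈254.6, stem u≈254.9; scene 282.5 for both). I'll continue down 3.9 cm.

Emit:
drive_tool([
  [[1,0,0,0.2,0,0,0],[1,0,0,0.4,0,0,0],[1,0,0,0.5,0,0,0],[1,0,0,0.5,0,0,0],[1,0,0,0.5,0,0,0],[1,0,0,0.5,0,0,0],[1,0,0,0.5,0,0,0],[1,0,0,0.4,0,0,0],[1,0,0,0.3,0,0,0],[1,0,0,0.1,0,0,0],[1,0,0,0,0,0,0],[1,0,0,0,0,0,0]],
])

```text
t: 19.0
tool_pos: [0.5656, 0.148, 0.1687]
ee_rot: [180.0, 0.0, 152.1]
force: [0.1, -0.4, -0.4]
opening: 0.228
finger_force: 25.0
```

Emit:
drive_tool([
  [[1,0,0,0,0,0,0],[1,0,0,0,0,0,0],[1,0,0,0,0,0,0],[1,0,0,0,0,0,0],[1,0,0,0,0,0,0],[1,0,0,0,0,0,0]],
])

```text
t: 19.5
tool_pos: [0.5655, 0.148, 0.1686]
ee_rot: [180.0, 0.0, 152.1]
force: [-0.5, 0.3, -0.7]
opening: 0.229
finger_force: 25.0
```

Run:
```python
from h import *
im,d,pos,rot=wgrab('pics/w8.png')
hsv=cv2.cvtColor(im,cv2.COLOR_BGR2HSV);m=(hsv[...,1]<100)
for r in range(192,236): print(r,''.join('#' if x else '.' for x in m[r,230:282]))
a,b=optics.grab_frame('scene');G=cv2.cvtColor(a,cv2.COLOR_BGR2GRAY)
for r in range(209,222): print(r,G[r,274:292].tolist())
q=np.zeros((590,640,3),np.uint8);q[:390]=cv2.resize(im[185:250,202:309],(640,390),interpolation=cv2.INTER_CUBIC);q[392:588,:280]=cv2.resize(a[170:240,230:330],(280,196));cv2.imwrite('pics/c8.png',q)
```

```text
tool [0.5655 0.148  0.1686] [0.5655 0.148  0.1686] [180.     0.   152.12] 19.55
192 ....................................................
193 ....................................................
194 ....................................................
195 ....................................................
196 ....................................................
197 ....................................................
198 ...................############.....................
199 .................################...................
200 ...............####################.................
201 ..............######..........######................
202 .............#####..##########..#####...............
203 ............#####.##############.#####..............
204 ...........#####.################.#####.............
205 ..........#####.##################..####............
206 ..........####.####################.####............
207 .........####.######################.####...........
208 .........####.######################..###...........
209 .........###.########################.####.....
[... 1820 characters left out ...]
8, 57, 57, 63, 73, 76, 67, 60, 58, 58, 58, 57, 60, 75]
214 [57, 58, 57, 58, 60, 66, 69, 69, 76, 77, 74, 68, 62, 58, 57, 60, 76, 102]
215 [57, 57, 58, 57, 64, 82, 88, 80, 78, 80, 84, 82, 72, 65, 69, 83, 104, 123]
216 [57, 58, 57, 60, 69, 75, 75, 74, 77, 78, 75, 76, 79, 83, 97, 117, 127, 132]
217 [57, 57, 58, 61, 71, 71, 65, 69, 76, 75, 67, 74, 103, 114, 118, 129, 133, 134]
218 [57, 56, 58, 61, 68, 70, 69, 74, 78, 75, 70, 89, 134, 149, 137, 134, 134, 133]
219 [56, 57, 57, 59, 63, 72, 80, 82, 80, 74, 74, 96, 124, 134, 132, 132, 131, 127]
220 [57, 58, 57, 58, 58, 63, 67, 72, 75, 72, 69, 73, 82, 91, 111, 126, 120, 110]
221 [57, 57, 58, 57, 57, 57, 58, 60, 63, 63, 59, 59, 60, 69, 97, 115, 106, 89]
```

View pics/c8.png

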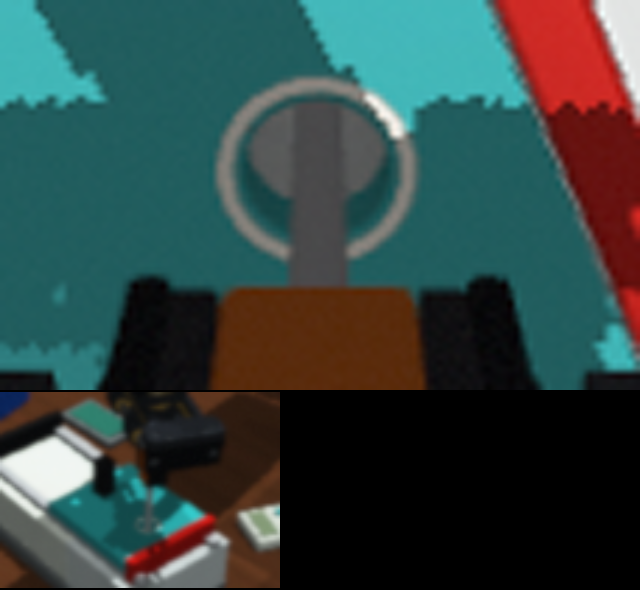

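The stem passes through the ring centre (ring u≈254.6, stem u≈254.8). The tip is at z≈0.050, there is no contact force, and the arm is still.

```bash
python3 -c "
from workcell import order
print(order.finish_job())"
```

```text
the job is handed in; nothing more can be done
None
```

The job is handed in: the teal carriage is against the red stop, and the orange probe is held upright and centred in the guide hole with its tip about half-way down the well (z ≈ 0.050 m), with no contact force at the end.

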